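# Clamp the connecting rod in the grinding fixture

## Task

Clamp the connecting rod in its fixture ready for grinding: push the parked clamp strap round until it lies across the rod against its stop, then push the cam lever fully down so that the strap's rubber foot presses on the rod. Nothing needs to be picked up: leave the rod on its locating pins and the parts, tools and containers around it where they are.

Things in the scene. Friction and masses are not known exactly. Their poses are not given: they have to be found in the camera images.
- fixture: Grey clamping fixture, fixed to the bench: a base plate 180 mm (its x) by 250 mm (its y) by 15 mm thick. Origin: centre of the plate's underside, z up; its -x side faces the robot at yaw 0. The rod lies along its y at x = -35 mm. A post at x = +40 mm, y = 0 carries the strap. A stop post of 12 mm diameter, top 60 mm above the bench, stands at x = -4, y = -21 mm, right where the strap comes to rest.
- strap (a joint): Turn of the clamp strap about its upright post, rad: 0 = nose pointing along the fixture's +y (beside the rod), growing counter-clockwise seen from above to the stop at 1.571 = nose pointing along the fixture's -x, across the rod. Starts parked between 0 and 0.55. It stays where it is left; friction 0.25 N m, so about 2.5 N at the nose.
- strap_pivot (a point): On the strap's turning axis, at the height of the strap's top face (66 mm above the bench).
- strap_nose (a point): On the middle line of the strap's top face, 100 mm from the turning axis and 15 mm short of the nose's end. The strap is a plain steel bar 30 mm wide and 16 mm thick, top 66 mm and underside 50 mm above the bench; a spindle with a rubber foot (18 mm across) hangs below it 75 mm from the axis, down to about 40 mm above the bench. The nose swings over the rod's small end, whose top is 37 mm above the bench.
- lever (a joint): Turn of the cam lever about its level axis, rad: 0 = upright, growing as it goes over backwards, away from the strap's nose, to the stop at 1.5 = almost level, fully down. Starts between 0.1 and 0.4. It stays where it is left; friction 0.22 N m, so about 3.5 N at its end; it turns a little harder over the last part, where the foot presses on the rod. It is carried by the strap and turns with it.
- lever_pivot (a point): On the cam lever's axis, above the strap's post, 80 mm above the bench. The axis is level and square to the strap.
- lever_tip (a point): End of the cam lever, 75 mm from its axis on its middle line. The lever is a straight arm with a black grip over its last 36 mm, 20 mm wide (along its axis) and 12 mm thick; nearer the axis it is 9 mm thick.
- spindle: Spindle with rubber foot under the strap, 75 mm from the strap's turning axis; the cam drives it down, touching the rod when the lever is at about 1.0 rad and pressing harder up to the end.
- rod: Loose steel connecting rod, 0.4 to 0.8 kg, 22 mm thick, lying flat over two locating pins on the plate (underside 15 mm, top 37 mm above the bench). Origin: middle of its length, on its underside; its y runs along it. Big end (68 mm across) at y = -75, small end (38 mm) at y = +70, shank 20 mm wide. To be left lying on the pins.
- nut: Loose hexagon nut, 40 mm across corners, 18 mm high, lying on the plate's far right corner (fixture +x, -y); origin under its centre. Leave alone.
- bolt: Loose short bolt standing on its head on the bench just off the fixture's right (-y) end, 56 mm high, head 32 mm; origin under its centre. Leave alone.
- gear: Loose gear lying on the bench near the fixture's right (-y) end, 88 mm across, 20 mm high; origin under its centre. Leave alone.
- wrench: Loose open-ended wrench lying on the far side of the bench. Leave alone.
- oil_bottle: Loose white bottle, 60 mm across, 150 mm high, on the far left of the bench; origin under its centre. Leave alone.
- screwdriver: Loose screwdriver lying on the near left of the bench. Leave alone.
- tin: Loose steel tin, 80 mm across, 90 mm high, on the far side of the bench; origin under its centre. Leave alone.
Mind the look-alikes: they are no part of the job. What is meant by the rod is not red, and is the smaller of those in its own colour.

How it is judged (in metres and radians):
On the way, in this order (a step that is already met when the one before it is completed fails the run):
1. the strap lies across the rod at its stop (joint above 1.45), the lever still up (value of joint strap above 1.45 rad and value of joint lever below 0.9 rad), for 0.2 s.
2. the cam lever is pushed fully down (joint above 1.35) (value of joint lever above 1.35 rad), for 0.2 s.
At the end, for the whole second after the job is handed in: The strap is at its stop across the rod (joint above 1.45 of 1.571 rad), the cam lever is down (joint above 1.35 of 1.5 rad), the foot presses on the rod with more than 10 N, and the rod lies at rest and flat on its pins, within 10 mm of where it began (value of joint strap above 1.45 rad and value of joint lever above 1.35 rad and contact force between spindle and rod above 10 N and distance of rod from where it was at the start of the episode below 0.01 m and angle between rod's own z axis and vertical below 0.05 rad and linear speed of rod below 0.02 m/s); the robot touches nothing.
It fails at once if the rod is lifted or shifted by more than 10 mm (distance of rod from where it was at the start of the episode above 0.01 m).
It fails at once if the lever is pushed over (beyond 0.9) before the strap is across the rod (value of joint lever above 0.9 rad and value of joint strap below 1.35 rad).
It fails at once if a bystander is moved by more than 20 mm (distance of any of nut, bolt, gear, wrench, oil_bottle, screwdriver, tin from where it was at the start of the episode above 0.02 m).
It also fails if it takes over 58 s, if anything falls off the work surface, if the arm or the gripper's body presses on something with over 40 N, if the wrist force passes 120 N, or if a joint passes its speed limit or range.

## Robot

A 6-joint arm with a two-finger parallel gripper is mounted at the origin on the work surface. World frame = base frame: x ahead of the robot, y to its left, z up, the work surface at z = 0. Lengths are in mm, angles in degrees, forces in N, time in s.
With the tool pointing down it reaches from about 350 to 925 mm from the base axis. Payload 6.4 kg.
Tool frame: the origin (TCP) lies midway between the tips of the shut fingers; the grasp point (between the pads) lies 19 mm behind it; z points along the fingers, x is the direction in which the jaws open and shut, and the axes are right-handed (so a half turn about z gives the same grasp; the last joint's range is limited). The gripper opens to 94 mm and grips with 3 to 60 N. Pads are 16 mm wide; open, the fingers measure 119 mm over their backs; the gripper's body (75 mm by 177 mm) begins 78 mm behind the grasp point.
Start: joints at [-82.569, 14.043, 89.255, -0, 76.702, -9.975], TCP at [194.451, -620.244, 205.455] pointing down, gripper open.
Joint ranges: [-179.41, 179.41], [-58.25, 129.5], [7.25, 145.43], [-54.29, 234.29], [11.92, 165.04], [-157.13, 157.13]. Speed limits (degrees/s): [147.25, 147.25, 180, 180, 180, 180].

## Interface

Orientations are given as a 3x3 rotation matrix whose columns are the frame's x, y, z axes.
In Python, from workcell import env gives the robot as it stands. The module is installed in compiled form; this text tells all that it offers.
- The arm moves only by the shell command python3 -m crank 'ROWS' [FORCE]. ROWS is a JSON object of lists of equal length, an entry for each row: "turn": the turn, a rotation vector about the world's x, y, z in rad, a list of three; "delta_pos": the shift along the world's x, y, z in cm, a list of three; "fingers": the closure, from 0 (fully open) to 1 (shut). A call has 1 to 10 rows; each row is the pose to reach, as a shift and turn from the pose commanded when the call began; what a row does not reach only later rows make up. A row lasts 1/12 s, in which the tool goes at most 41.7 mm and 7.16 degrees, less where a joint would pass 70% of its speed; a pose out of reach is approached as far as the arm can. A call with a gripper value outside its range is refused whole. The fingers move at their own pace and stop on an object; FORCE is the grip in N (left out, the last holds). Time passes only in rows, so rows that repeat a pose let the fingers close. It gives the time, the measured TCP pose, the force and the opening at its end, in the units of the state.
- env.state(): the state, without advancing time (a new reading comes with each control period).
- env.get_image(name): name is "scene" or "top" or "wrist"; returns (picture, depth): 384x512x3 uint8, blue, green, red; 384x512 float32, mm along the optical axis (not along the pixel's ray), 0 where there is no reading.
- env.calibration(name): a dict with "fx", "fy", "cx", "cy" (pixels), "eye" and "rotation" of the camera in the world. Camera axes: x right, y down, z forward; pixel columns grow to the right and rows downward; lengths in mm; the calibration is good to about 2 mm. A picture is of the moment at which its call begins: read the wrist's pose just before it. calibration takes no time and is no camera call; for the wrist camera it gives the pose at the moment of the call.
- env.sign_off(): hands the job in, once; it reports no verdict.
The state is a dict: "time": time; "joint_positions": joint angles; "joint_velocities": joint speeds; "joint_torque": joint torques, N m; "position": TCP position; "eef_rot": TCP orientation; "force": force on the tool from outside, world axes, zero at the start; "moment": the same for the moment, N m; "gripper_width": opening from 0.0 (shut) to 1.0 (fully open).
Only numpy, scipy, OpenCV 4.12 (cv2) and the standard library are available. Lean on these libraries where they do the work, as an engineer would, in place of code of your own. Each camera call takes 0.05 s, during which the arm holds its last target.

## Working session

There is one attempt and no reset: what is moved stays moved. The work goes in short steps, Python scripts to look and compute and a shell command to move; the robot and the scene stay as the last step left them, time stands still between calls to the robot, and variables do not carry over. Pictures are saved under pics/ and viewed, and the job is handed in when it is done.

```bash
mkdir -p pics; python3 - <<'E'
from workcell import env
import cv2
s=env.state();print(s['time'],s['position'],s['eef_rot'],s['gripper_width'],s['force'])
for n in('scene','top'):
    p,d=env.get_image(n);cv2.imwrite(f'pics/{n}0.png',p)
    import numpy as np;np.save(f'pics/{n}0.npy',d)
    print(n,env.calibration(n))
E
```

```text
0.0 [ 194.36264235 -619.63536033  204.33704326] [[ 2.99119903e-01 -9.54215497e-01 -2.61269862e-04]
 [-9.54213620e-01 -2.99119840e-01  1.92059108e-03]
 [-1.91080877e-03 -3.25179756e-04 -9.99998122e-01]] 1.0040189056200715 [-0.87630321  0.37230518 -0.10377651]
scene {'fx': 377.1306177298609, 'fy': 377.1306177298609, 'cx': 260.46966824913306, 'cy': 192.07908994779626, 'eye': array([1110.53899132, -319.67671612,  860.67709766]), 'rotation': array([[ 0.55349261,  0.60929489, -0.56780777],
       [ 0.83274359, -0.41597271,  0.36538312],
       [-0.01356647, -0.67507514, -0.73762423]])}
top {'fx': 416.23035437799876, 'fy': 416.23035437799876, 'cx': 258.8958757077469, 'cy': 184.42994658042977, 'eye': array([ 452.11473863,   42.99354819, 1468.43140026]), 'rotation': array([[ 0.00266608, -0.99792722,  0.06429745],
       [-0.99967283, -0.00102405,  0.02555759],
       [-0.02543877, -0.06434456, -0.99760345]])}
```

View pics/scene0.png

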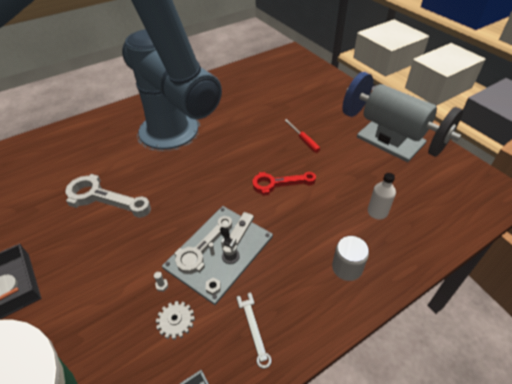

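View pics/top0.png

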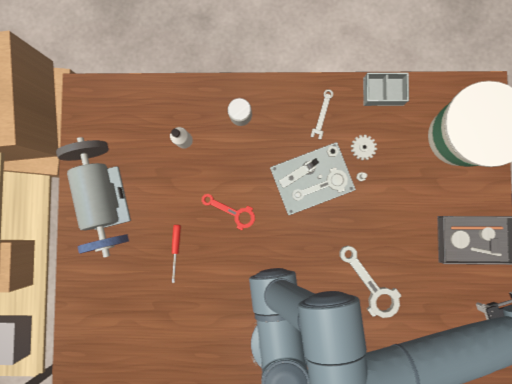

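The scene picture shows three rod-like things:
- red rod: top (228,210)
- large grey rod on the bench: top (370,280)
- small grey rod in the fixture: top (320,187), scene (203,245)

The one in the fixture is meant, since it isn't red and is the smaller of the grey ones. Next I'll take close crops.

```bash
python3 - <<'E'
import cv2
p=cv2.imread('pics/top0.png');cv2.imwrite('pics/topc.png',cv2.resize(p[130:225,260:385],None,fx=6,fy=6,interpolation=cv2.INTER_CUBIC))
p=cv2.imread('pics/scene0.png');cv2.imwrite('pics/scenec.png',cv2.resize(p[200:305,150:285],None,fx=5.5,fy=5.5,interpolation=cv2.INTER_CUBIC))
E
```

```text
(no output)
```

View pics/topc.png

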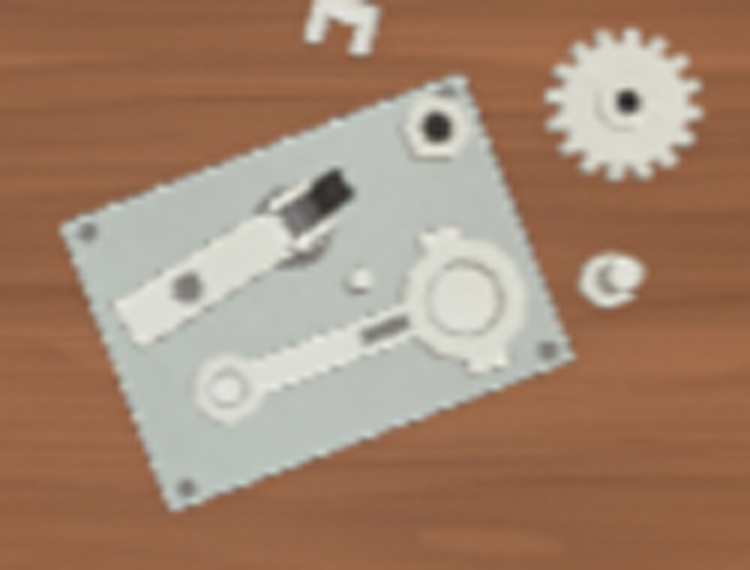

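View pics/scenec.png

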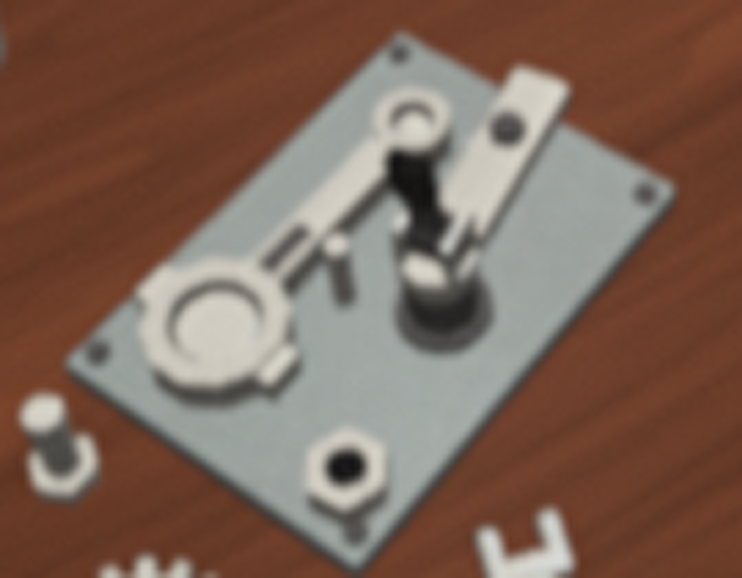

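Top crop: plate corners at crop (62,228), (465,75), (573,355) and (172,510). The small grey rod lies on its pins, and the strap is parked with its nose at (140,325). The lever leans back, with its tip at (345,185), and the stop post is at (360,280). The scene crop agrees: post top (335,245), strap nose end (545,80), lever tip (408,165).

```bash
cat > h.py <<'E'
import numpy as np
from workcell import env
def ray(n,u,v,c=None):
    c=c or env.calibration(n); R=np.array(c['rotation'])
    return np.array(c['eye']),R@np.array([(u-c['cx'])/c['fx'],(v-c['cy'])/c['fy'],1])
def atz(n,u,v,z,c=None):
    e,d=ray(n,u,v,c); return e+d*(z-e[2])/d[2]
def proj(n,P,c=None):
    c=c or env.calibration(n); q=np.array(c['rotation']).T@(np.array(P)-c['eye']); return c['cx']+c['fx']*q[0]/q[2],c['cy']+c['fy']*q[1]/q[2]
def tri(a,b):
    (e1,d1),(e2,d2)=a,b; A=np.c_[d1,-d2]; s=np.linalg.lstsq(A,e2-e1,rcond=None)[0]
    return (e1+d1*s[0]+e2+d2*s[1])/2, np.linalg.norm(e1+d1*s[0]-e2-d2*s[1])
E
python3 - <<'E'
from h import *
T=lambda u,v:((u+.5)/6-.5+260,(v+.5)/6-.5+130)
S=lambda u,v:((u+.5)/5.5-.5+150,(v+.5)/5.5-.5+200)
C=np.array([atz('top',*T(*p),15) for p in [(62,228),(465,75),(573,355),(172,510)]])
# corners: (+x,+y),(+x,-y),(-x,-y),(-x,+y)
o=C.mean(0); x=(C[0]+C[1]-C[2]-C[3]); yaw=np.arctan2(x[1],x[0]); y=(C[0]+C[3]-C[1]-C[2]); yaw2=np.arctan2(-y[0],y[1])
print(o,np.degrees([yaw,yaw2]),np.linalg.norm(x)/2,np.linalg.norm(y)/2)
C2=np.array([atz('scene',*S(*p),15) for p in [(675,190),(355,572),(68,362),(400,32)]])
o2=C2.mean(0); x=(C2[0]+C2[1]-C2[2]-C2[3]); y=(C2[0]+C2[3]-C2[1]-C2[2])
print(o2,np.degrees(np.arctan2(x[1],x[0])),np.degrees(np.arctan2(-y[0],y[1])))
yaw=(yaw+yaw2)/2
R=np.array([[np.cos(yaw),-np.sin(yaw),0],[np.sin(yaw),np.cos(yaw),0],[0,0,1]])
for n,a,b in [('tip',(345,185),(408,165)),('stop',(360,276),(336,243)),('smallend',(228,388),(411,120)),('boltontrap',(188,288),(508,128)),('noseend',(128,325),(545,78))]:
    P,e=tri(ray('top',*T(*a)),ray('scene',*S(*b))); print(n,P.round(1),round(e,1),(R.T@(P-[o[0],o[1],0])).round(1))
E
```

```text
[ 567.94916594 -107.1206536    15.        ] [20.8115746  21.06534686] 175.4537307381703 250.53659113967075
[ 569.5368014  -107.83215519   15.        ] 20.147320869063023 21.172256997067397
tip [ 614.2 -106.4  151. ] 3.0 [ 43.5 -15.9 151. ]
stop [ 572.6 -127.1   60.5] 2.0 [ -2.8 -20.4  60.5]
smallend [510.5 -54.   34.9] 1.3 [-34.7  70.1  34.9]
boltontrap [565.5 -29.1  68.8] 0.3 [25.6 73.8 68.8]
noseend [545.1   4.6  62.9] 0.0 [ 18.6 112.5  62.9]
```

Both views agree: fixture origin about (568.7,-107.4), yaw 21°, strap about 0.19 rad, lever about 0.22 rad with its tip 151 mm high. I'll shut the fingers, hold the jaw axis along the fixture's x, and push the strap from behind near its nose. Next I'll work out waypoints.

```bash
cat > plan.py <<'E'
from h import *
o=np.array([568.7,-107.4]); yaw=np.radians(21.); Rf=np.array([[np.cos(yaw),-np.sin(yaw)],[np.sin(yaw),np.cos(yaw)]])
W=lambda fx,fy:o+Rf@np.array([fx,fy])
def strapxy(phi,r,off): # off = distance of TCP behind strap middle line
    return W(40-r*np.sin(phi)+off*np.cos(phi), r*np.cos(phi)+off*np.sin(phi))
def leverE(th,rho,h,t=6): # TCP from bottom edge contact
    x=40+rho*np.sin(th)-t*np.cos(th)-h; z=80+rho*np.cos(th)+t*np.sin(th)
    return np.r_[W(x,0),z]
E
python3 - <<'E'
from plan import *
s=np.array([194.451,-620.244]);a=strapxy(.19,102,44);print(a,(a-s)/10)
print(env.state()['position'])
E
python3 -m crank '{"delta_pos":[[40,62,0],[40,62,0],[40,62,0],[40,62,0],[40,62,0],[40,62,0],[40,62,0],[40,62,0],[40,62,0],[40,62,0]],"turn":[[0,0,1.634],[0,0,1.634],[0,0,1.634],[0,0,1.634],[0,0,1.634],[0,0,1.634],[0,0,1.634],[0,0,1.634],[0,0,1.634],[0,0,1.634]],"fingers":[1,1,1,1,1,1,1,1,1,1]}' 20
```

```text
[589.52372238  16.78509939] [39.50727224 63.70290994]
[ 194.37263036 -619.69756333  204.48674532]
time: 0.93
position: [420.8, -268.0, 205.2]
eef_rot: [[1.0, -0.011, -0.0], [-0.011, -1.0, 0.0], [-0.0, -0.0, -1.0]]
force: [1.8, -0.2, 1.2]
gripper_width: 0.325
```

```bash
python3 -m crank '{"delta_pos":[[17,28.5,0],[17,28.5,0],[17,28.5,0],[17,28.5,0],[17,28.5,0],[17,28.5,0],[17,28.5,0],[17,28.5,0],[17,28.5,0],[17,28.5,0]],"turn":[[0,0,0.377],[0,0,0.377],[0,0,0.377],[0,0,0.377],[0,0,0.377],[0,0,0.377],[0,0,0.377],[0,0,0.377],[0,0,0.377],[0,0,0.377]],"fingers":[1,1,1,1,1,1,1,1,1,1]}'
python3 - <<'E'
from plan import *; import cv2
print(env.state()['position'],env.state()['gripper_width'])
c=env.calibration('wrist');p,d=env.get_image('wrist');cv2.imwrite('pics/w1.png',p);np.save('pics/w1.npy',d);print(c)
R=env.state()['eef_rot'];print(np.degrees(np.arctan2(R[1][0],R[0][0])))
p,d=env.get_image('scene');cv2.imwrite('pics/s1.png',cv2.resize(p[130:330,130:330],None,fx=3,fy=3))
E
```

```text
time: 1.77
position: [590.4, 16.6, 204.7]
eef_rot: [[0.935, 0.356, -0.001], [0.356, -0.935, -0.0], [-0.001, -0.0, -1.0]]
force: [-0.4, -0.2, 0.2]
gripper_width: 0.003
[590.39518702  16.60806113 204.68708591] 0.0029001141569852777
{'fx': 338.4227588625284, 'fy': 338.4227588625284, 'cx': 261.1423266614116, 'cy': 191.74406289710407, 'eye': array([566.42660872,  83.59920603, 384.01072456]), 'rotation': array([[ 9.34439086e-01,  3.44924956e-01,  8.86023082e-02],
       [ 3.56123003e-01, -9.05037489e-01, -2.32558703e-01],
       [-2.68899620e-05,  2.48865262e-01, -9.68538115e-01]])}
20.708457835684246
```

View pics/w1.png

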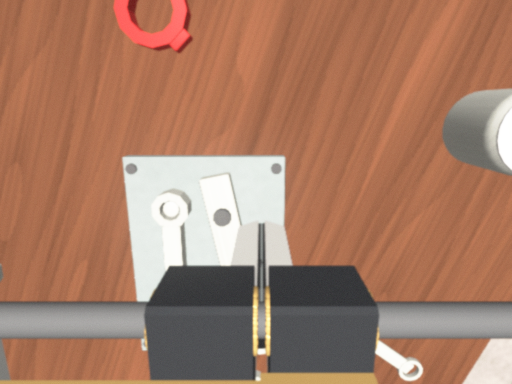

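View pics/s1.png

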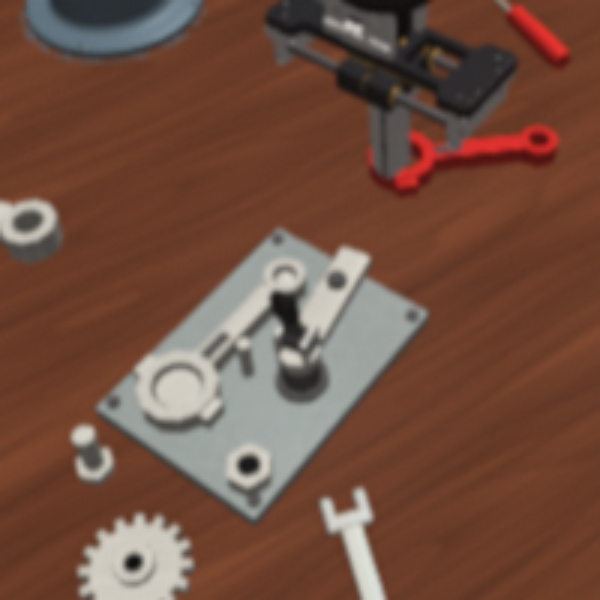

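The wrist view shows the strap's nose end at (201–230,177) and its screw at (222,217). The fingertips are at about (262,225), on the strap's right (+x) side. I'll check these numbers, then descend.

```bash
python3 - <<'E'
from plan import *
for p in [(201,180),(229,175),(222,217)]:
    P=atz('wrist',*p,66);q=Rf.T@(P[:2]-o)-[40,0];print(P.round(1),q.round(1),np.hypot(*q),np.arctan2(-q[0],q[1]))
a=(np.array(atz('wrist',128,156,15))+atz('wrist',285,156,15))/2;print('y-edge mid',Rf.T@(a[:2]-o))
print('start',strapxy(.19,102,44))
for ph in [.19,.5,.8,1.1,1.35,1.571,1.6]: 
    h=12.5*abs(np.cos(ph))+8*abs(np.sin(ph)); print(ph,strapxy(ph,102,15+h).round(1))
E
```

```text
[536.7  -4.5  66. ] [-33.  107.6] 112.5322996534464 0.29772643576167745
[560.3   9.7  66. ] [ -5.9 112.3] 112.4785674893856 0.05267682649165505
[567.8 -32.8  66. ] [-14.1  70. ] 71.39161885999658 0.19895647820065204
y-edge mid [  5.04206524 123.28475534]
start [589.52372238  16.78509939]
0.19 [576.6   8.7]
0.5 [547.6  -4.3]
0.8 [523.8 -25.9]
1.1 [507.5 -54.8]
1.35 [501.4 -82.6]
1.571 [ 502.6 -108.2]
1.6 [ 502.9 -110.8]
```

```bash
python3 -m crank '{"delta_pos":[[0,0,-4],[0,0,-8],[0,0,-11],[0,0,-13],[0,0,-14.5],[0,0,-15.2],[0,0,-15.2],[0,0,-15.2]],"turn":[[0,0,0],[0,0,0],[0,0,0],[0,0,0],[0,0,0],[0,0,0],[0,0,0],[0,0,0]],"fingers":[1,1,1,1,1,1,1,1]}'
python3 - <<'E'
from plan import *; import cv2
p,d=env.get_image('wrist');cv2.imwrite('pics/w2.png',p)
p,d=env.get_image('scene');cv2.imwrite('pics/s2.png',cv2.resize(p[130:330,130:330],None,fx=3,fy=3))
E
```

```text
time: 2.53
position: [590.5, 13.9, 54.1]
eef_rot: [[0.936, 0.351, 0.001], [0.351, -0.936, -0.0], [0.001, 0.0, -1.0]]
force: [-0.9, 0.3, 0.2]
gripper_width: 0.01
```

View pics/w2.png

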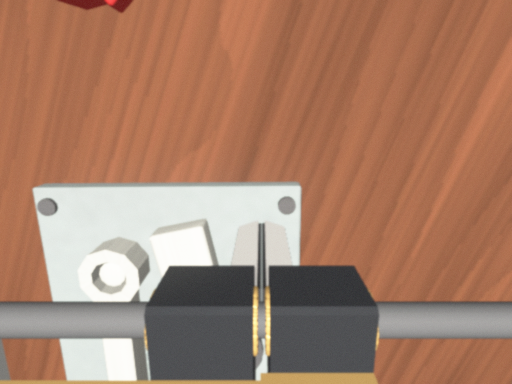

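View pics/s2.png

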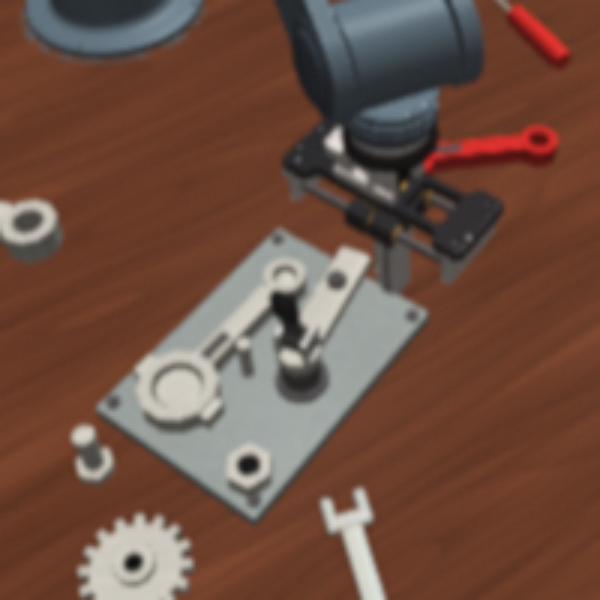

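```bash
python3 -m crank '{"delta_pos":[[-1.3,-0.7,-0.1],[-2,-1,-0.1],[-2.8,-1.3,-0.1],[-3.5,-1.6,-0.1],[-4.2,-2,-0.1],[-4.8,-2.5,-0.1],[-5.4,-3,-0.1],[-6,-3.5,-0.1],[-6.5,-4,-0.1],[-6.5,-4,-0.1]],"turn":[[0,0,0],[0,0,0],[0,0,0],[0,0,0],[0,0,0],[0,0,0],[0,0,0],[0,0,0],[0,0,0],[0,0,0]],"fingers":[1,1,1,1,1,1,1,1,1,1]}'
python3 - <<'E'
from plan import *; import cv2
print(env.state()['position'])
p,d=env.get_image('wrist');cv2.imwrite('pics/w3.png',p)
p,d=env.get_image('scene');cv2.imwrite('pics/s3.png',cv2.resize(p[130:330,130:330],None,fx=3,fy=3))
E
```

```text
time: 3.47
position: [523.6, -25.7, 51.9]
eef_rot: [[0.936, 0.351, -0.003], [0.351, -0.936, 0.0], [-0.002, -0.001, -1.0]]
force: [-0.0, -0.6, -0.1]
gripper_width: 0.003
[523.64733717 -25.74148536  51.94071346]
```

View pics/w3.png

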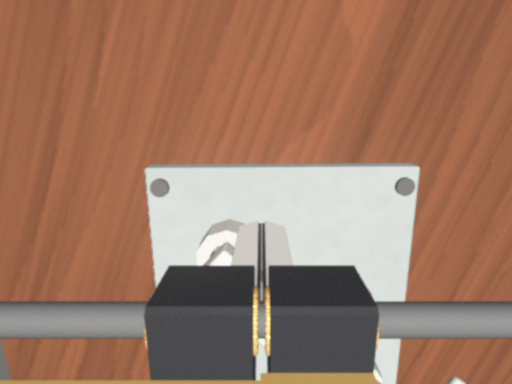

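View pics/s3.png

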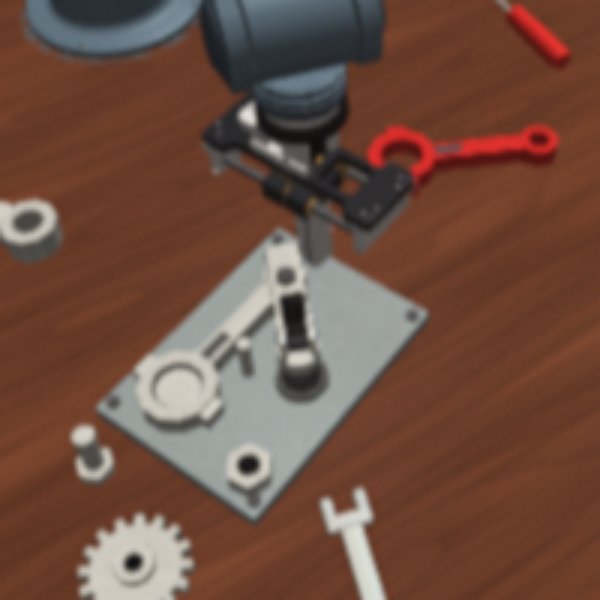

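The strap is following the fingers (nose now at scene crop (285,255)), the lever is still up, and the rod hasn't moved. I'll carry on to the stop.

```bash
python3 -m crank '{"delta_pos":[[-0.6,-0.9,0],[-1.1,-1.9,0],[-1.6,-2.9,0],[-1.9,-3.9,0],[-2.1,-4.8,0],[-2.2,-5.7,0],[-2.2,-6.5,0],[-2.2,-7.3,0],[-2.1,-7.9,0],[-2.1,-7.9,0]],"turn":[[0,0,0],[0,0,0],[0,0,0],[0,0,0],[0,0,0],[0,0,0],[0,0,0],[0,0,0],[0,0,0],[0,0,0]],"fingers":[1,1,1,1,1,1,1,1,1,1]}'
python3 -m crank '{"delta_pos":[[0,-0.3,0],[0,-0.5,0],[0,-0.5,0]],"turn":[[0,0,0],[0,0,0],[0,0,0]],"fingers":[1,1,1]}'
python3 - <<'E'
from plan import *; import cv2
print(env.state()['position'],env.state()['force'])
p,d=env.get_image('scene');cv2.imwrite('pics/s4.png',cv2.resize(p[180:300,150:290],None,fx=5,fy=5,interpolation=cv2.INTER_CUBIC))
E
```

```text
time: 4.4
position: [504.1, -105.2, 52.3]
eef_rot: [[0.936, 0.352, -0.001], [0.352, -0.936, -0.0], [-0.001, -0.0, -1.0]]
force: [-0.0, -0.1, 0.3]
gripper_width: 0.002
time: 4.65
position: [504.1, -105.5, 52.3]
eef_rot: [[0.936, 0.351, -0.001], [0.351, -0.936, 0.008], [0.002, -0.008, -1.0]]
force: [2.0, 15.7, 5.2]
gripper_width: 0.007
[ 504.10374589 -105.52999362   52.27459231] [ 2.01859887 15.67657347  5.23549481]
```

View pics/s4.png

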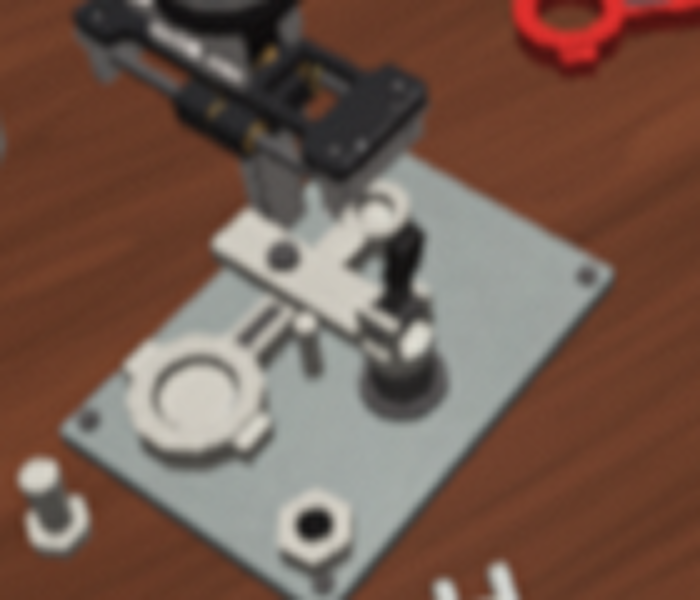

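The strap lies across the rod against the stop post (force rose to 16 N). The lever is up, with its tip at (408,235). I'll back off along the fixture's +y and raise.

```bash
python3 -m crank '{"delta_pos":[[-0.5,1.5,0],[-1,3,0],[-1.2,3.2,4],[-1.2,3.2,8],[-1.2,3.2,12],[-1.2,3.2,15],[-1.2,3.2,15],[-1.2,3.2,15]],"turn":[[0,0,0],[0,0,0],[0,0,0],[0,0,0],[0,0,0],[0,0,0],[0,0,0],[0,0,0]],"fingers":[1,1,1,1,1,1,1,1]}'
python3 - <<'E'
from plan import *; import cv2
print(env.state()['position'],env.state()['force'])
p,d=env.get_image('scene');cv2.imwrite('pics/s5.png',cv2.resize(p[180:300,150:290],None,fx=5,fy=5,interpolation=cv2.INTER_CUBIC))
p,d=env.get_image('top');cv2.imwrite('pics/t5.png',cv2.resize(p[130:225,260:385],None,fx=6,fy=6,interpolation=cv2.INTER_CUBIC))
E
```

```text
time: 5.37
position: [493.0, -77.1, 204.3]
eef_rot: [[0.936, 0.353, 0.004], [0.353, -0.936, -0.003], [0.002, 0.004, -1.0]]
force: [0.0, -0.2, -1.3]
gripper_width: 0.005
[493.01724443 -77.13820362 204.25620959] [ 0.03712897 -0.21415279 -1.2783191 ]
```

View pics/s5.png

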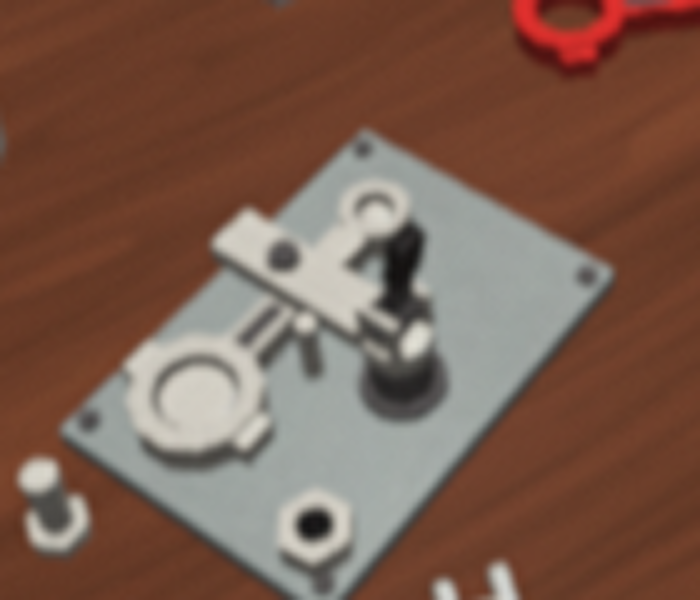

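View pics/t5.png

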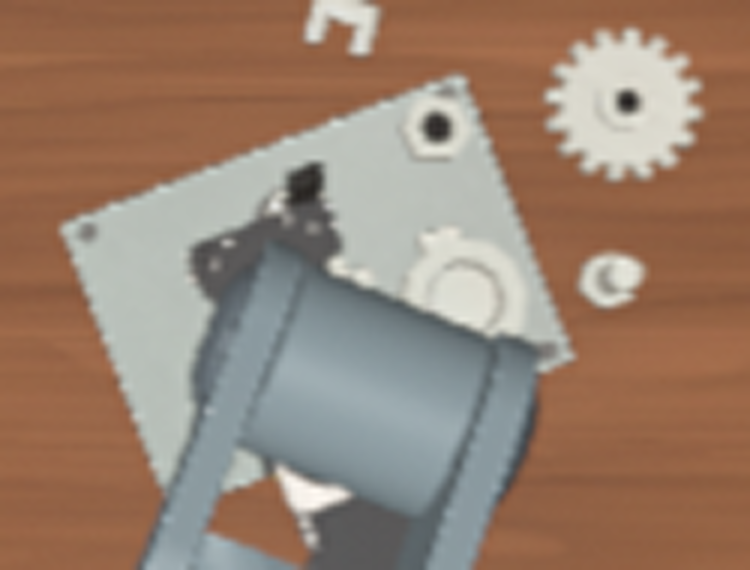

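The strap sits against the stop post. The lever tip is at about scene crop (406,232) and top crop (308,178). I'll triangulate it and work out the push path.

```bash
python3 - <<'E'
from plan import *
T=lambda u,v:((u+.5)/6-.5+260,(v+.5)/6-.5+130)
S=lambda u,v:((u+.5)/5-.5+150,(v+.5)/5-.5+180)
P,e=tri(ray('top',*T(308,178)),ray('scene',*S(406,230)));print(P,e,Rf.T@(P[:2]-o))
p=env.state()['position']; print(p)
for th in [.0,.1,.2,.4,.6,.8,1,1.2,1.35,1.5,1.55]:
    q=leverE(th,62,12.5);print(th,q.round(1),((q-p)/10).round(2))
E
```

```text
[616.98304942 -87.36780971 155.4458313 ] 1.0154163865156967 [52.25500483  1.39856334]
[491.21635811 -76.51698437 200.85775969]
0.0 [588.8 -99.7 142. ] [ 9.76 -2.32 -5.89]
0.1 [594.6 -97.5 142.3] [10.34 -2.09 -5.86]
0.2 [600.4 -95.2 142. ] [10.92 -1.87 -5.89]
0.4 [611.8 -90.9 139.4] [12.05 -1.44 -6.14]
0.6 [622.4 -86.8 134.6] [13.12 -1.03 -6.63]
0.8 [632.  -83.1 127.5] [14.08 -0.66 -7.34]
1 [640.1 -80.  118.5] [14.88 -0.35 -8.23]
1.2 [646.3 -77.6 108.1] [15.51 -0.11 -9.28]
1.35 [649.6 -76.3  99.4] [ 15.84   0.02 -10.14]
1.5 [651.7 -75.5  90.4] [ 16.05   0.1  -11.05]
1.55 [652.1 -75.4  87.3] [ 16.09   0.11 -11.36]
```

```bash
python3 -m crank '{"delta_pos":[[3,-1,0],[6,-2,0],[8.4,-2.8,0],[8.4,-2.8,0],[8.4,-2.8,-3],[8.4,-2.8,-6],[8.4,-2.8,-6],[8.4,-2.8,-6],[8.4,-2.8,-6]],"turn":[[0,0,0],[0,0,0],[0,0,0],[0,0,0],[0,0,0],[0,0,0],[0,0,0],[0,0,0],[0,0,0]],"fingers":[1,1,1,1,1,1,1,1,1]}'
python3 - <<'E'
from plan import *; import cv2
print(env.state()['position'],env.state()['force'])
p,d=env.get_image('scene');cv2.imwrite('pics/s6.png',cv2.resize(p[170:290,150:290],None,fx=5,fy=5,interpolation=cv2.INTER_CUBIC))
E
```

```text
time: 6.22
position: [576.1, -105.0, 142.8]
eef_rot: [[0.936, 0.352, -0.0], [0.352, -0.936, 0.0], [-0.0, -0.0, -1.0]]
force: [0.0, -0.3, 0.2]
gripper_width: 0.002
[ 576.12164682 -104.96892812  142.84075408] [ 0.00788576 -0.26481109  0.229499  ]
```

View pics/s6.png

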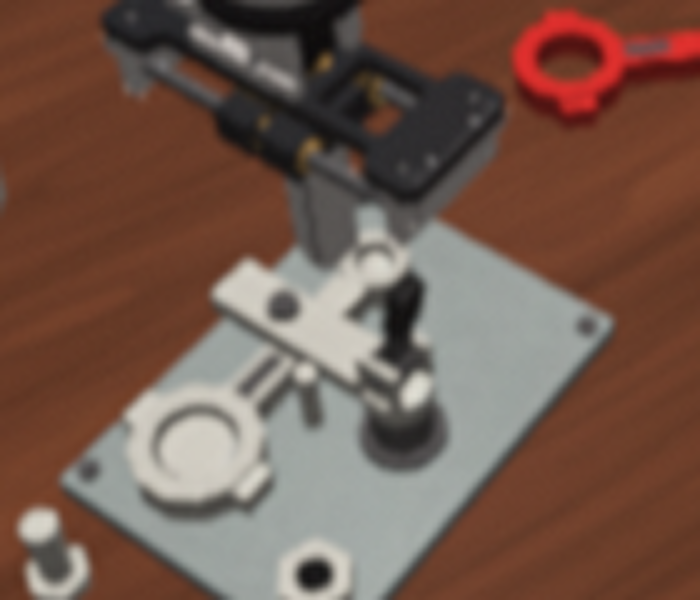

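```bash
python3 -m crank '{"delta_pos":[[1.2,0.5,-0.1],[2.4,1,-0.1],[3,1.2,-0.2],[3.6,1.4,-0.35],[4.6,1.8,-0.8],[5.6,2.2,-1.5],[6.4,2.5,-2.4],[7,2.7,-3.5],[7,2.7,-3.5]],"turn":[[0,0,0],[0,0,0],[0,0,0],[0,0,0],[0,0,0],[0,0,0],[0,0,0],[0,0,0],[0,0,0]],"fingers":[1,1,1,1,1,1,1,1,1]}'
python3 - <<'E'
from plan import *; import cv2
print(env.state()['position'],env.state()['force'])
p,d=env.get_image('scene');cv2.imwrite('pics/s7.png',cv2.resize(p[170:290,150:290],None,fx=5,fy=5,interpolation=cv2.INTER_CUBIC))
E
```

```text
time: 7.02
position: [647.9, -78.0, 107.8]
eef_rot: [[0.936, 0.353, 0.003], [0.353, -0.936, -0.0], [0.002, 0.001, -1.0]]
force: [0.1, -0.4, -0.4]
gripper_width: 0.004
[647.88903727 -77.99241531 107.83359068] [ 0.0701029  -0.386493   -0.38301123]
```

View pics/s7.png

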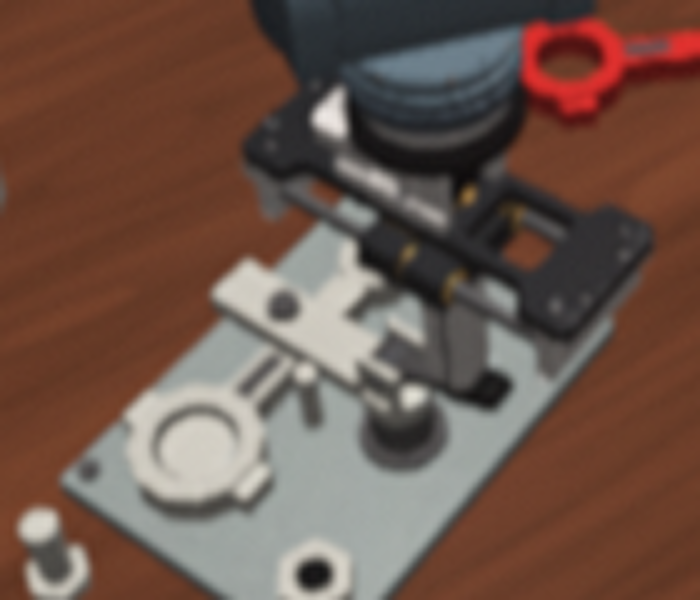

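The lever is going down under the fingertip; its grip end shows at (492,388). I'll push on down.

```bash
python3 -m crank '{"delta_pos":[[0.2,0.1,-0.5],[0.3,0.1,-1],[0.4,0.1,-1.4],[0.4,0.2,-1.75],[0.4,0.2,-1.95],[0.4,0.2,-1.95]],"turn":[[0,0,0],[0,0,0],[0,0,0],[0,0,0],[0,0,0],[0,0,0]],"fingers":[1,1,1,1,1,1]}'
```

```text
time: 7.57
position: [652.9, -76.1, 90.3]
eef_rot: [[0.936, 0.352, 0.007], [0.352, -0.936, -0.0], [0.006, 0.003, -1.0]]
force: [3.9, 1.2, 5.2]
gripper_width: 0.007
```

```bash
python3 -m crank '{"delta_pos":[[0,0,-0.3],[0,0,-0.5],[0,0,-0.5],[0,0,-0.5]],"turn":[[0,0,0],[0,0,0],[0,0,0],[0,0,0]],"fingers":[1,1,1,1]}'
```

```text
time: 7.9
position: [653.3, -76.2, 89.0]
eef_rot: [[0.936, 0.352, 0.007], [0.352, -0.936, -0.0], [0.006, 0.003, -1.0]]
force: [-5.2, 3.2, 21.1]
gripper_width: 0.006
```

```bash
python3 -m crank '{"delta_pos":[[0,0,-0.2],[0,0,-0.3],[0,0,-0.3]],"turn":[[0,0,0],[0,0,0],[0,0,0]],"fingers":[1,1,1]}'
python3 -m crank '{"delta_pos":[[0,0,3],[0,0,6],[-3,-1,9],[-7,-2,11],[-11,-2,12],[-15,-2,13],[-18,-2,13],[-18,-2,13],[-18,-2,13]],"turn":[[0,0,0],[0,0,0],[0,0,0],[0,0,0],[0,0,0],[0,0,0],[0,0,0],[0,0,0],[0,0,0]],"fingers":[1,1,1,1,1,1,1,1,1]}'
python3 - <<'E'
from plan import *; import cv2
print(env.state()['position'],env.state()['force'])
p,d=env.get_image('scene');cv2.imwrite('pics/s8.png',cv2.resize(p[190:310,150:290],None,fx=5,fy=5,interpolation=cv2.INTER_CUBIC))
p,d=env.get_image('top');cv2.imwrite('pics/t8.png',cv2.resize(p[130:225,260:385],None,fx=6,fy=6,interpolation=cv2.INTER_CUBIC))
E
```

```text
time: 8.15
position: [653.4, -76.3, 88.6]
eef_rot: [[0.936, 0.352, 0.006], [0.352, -0.936, -0.001], [0.006, 0.003, -1.0]]
force: [-11.2, 6.7, 33.1]
gripper_width: 0.002
time: 8.9
position: [469.2, -96.1, 210.0]
eef_rot: [[0.936, 0.351, 0.001], [0.351, -0.936, -0.0], [0.001, 0.001, -1.0]]
force: [0.8, -0.3, -0.7]
gripper_width: 0.006
[469.1686494  -96.09000445 210.03841782] [ 0.75673765 -0.25488989 -0.68144133]
```

View pics/s8.png

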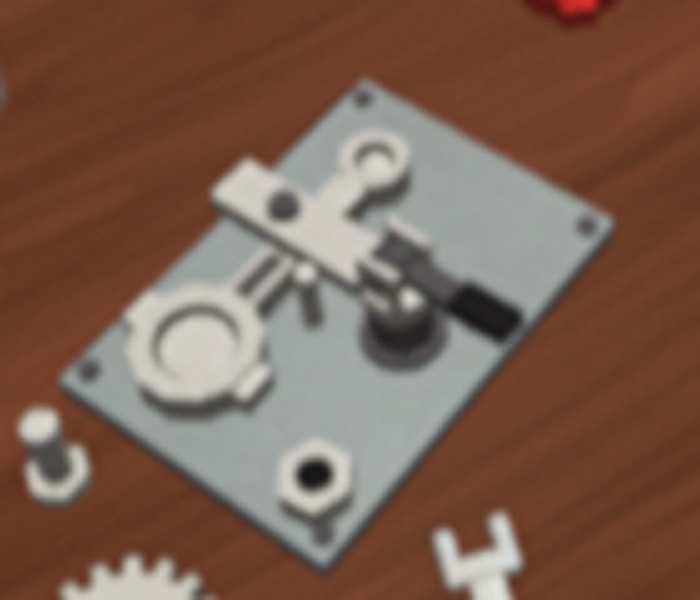

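View pics/t8.png

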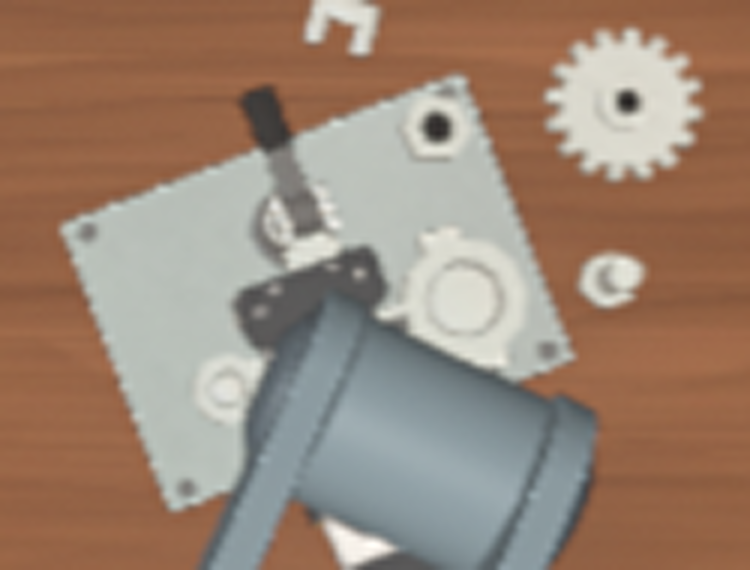

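The lever lies back: grip end at scene crop (510,325), top crop (258,93). The rod's small end is at (228,388) in the top view, same as at the start. I'll check the lever angle numerically.

```bash
python3 - <<'E'
from plan import *
T=lambda u,v:((u+.5)/6-.5+260,(v+.5)/6-.5+130)
S=lambda u,v:((u+.5)/5-.5+150,(v+.5)/5-.5+190)
P,e=tri(ray('top',*T(258,92)),ray('scene',*S(512,322)));q=Rf.T@(P[:2]-o);print(P,e,q,np.arctan2(q[0]-40,P[2]-80))
for th in (1.2,1.35,1.5):
    w=W(40+75*np.sin(th)-6*np.cos(th),0);z=80+75*np.cos(th)+6*np.sin(th)
    u,v=proj('scene',[*w,z]);a,b=proj('top',[*w,z]);print(th,((u-150+.5)*5,(v-190+.5)*5),((a-260+.5)*6,(b-130+.5)*6))
E
```

```text
[673.37412872 -66.67889883  88.84996232] 0.7570024289215752 [112.31485526   0.50457012] 1.449020892679659
1.2 (np.float64(501.7543686671087), np.float64(290.65551689730853)) (np.float64(265.278760298935), np.float64(92.63913187752394))
1.35 (np.float64(509.47627655157106), np.float64(307.25127101169903)) (np.float64(260.985930879943), np.float64(88.71327127167643))
1.5 (np.float64(514.4158203733763), np.float64(322.5708425966535)) (np.float64(257.7448887620624), np.float64(87.68638130015029))
```

The scene pixel (512,322) matches a lever angle of 1.5 rad (predicted 514,323). The arm is clear, so I'm handing in.

```bash
python3 -c "
from workcell import env
print(env.state()['force'],env.state()['time']);print(env.sign_off())"
```

```text
[-0.17275217  0.19413917 -0.46643015] 9.0
the job is handed in; nothing more can be done
None
```

The connecting rod is clamped and the job was handed in at 9.0 s. With shut fingers I pushed the strap round from about 0.19 rad to its stop post, then pushed the cam lever over and down to its stop.

**Strap:** it lies across the rod against the stop. The push force rose to 16 N there with no further travel.

**Lever:** the last push reached 33 N with almost no further movement. The scene picture fits about 1.5 rad. Triangulating the lever tip from two views gave about 1.45 to 1.5 rad, and the top view was about 5 crop pixels (under 1 image pixel) off the 1.5 rad prediction.

**Rod and bystanders:** the rod looked unmoved in the last pictures. The nut, bolt and gear did too, and the arm stayed clear of the rest. The robot was well clear at hand-in.

**Not checked:** I could not measure the foot's force on the rod. I take it to be enough because the lever is at its stop.

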